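# Clamp the dripper arm of the coffee stand on its flat

## Task

The arm of the pour-over coffee stand has swung aside on its post. Turn it back until its ring is centred above the drip plate, so that its clamp screw faces the flat on the post, then press the clamp lever down until the screw is firmly tight, without forcing it. Leave the arm seated on its shoulder and everything else where it stands.

Things in the scene. Friction and masses are not known exactly. Their poses are not given: they have to be found in the camera images.
- coffee_stand: Immovable pour-over coffee stand: dark wood base 195 x 125 x 20 mm, steel post. Origin on the worktop on the post axis, z up, x to the stand's back; the drip plate is on the -x side. Post 26 mm thick up to a 34 mm flange (shoulder) at z = 154 mm; above it an 18 mm D-shaped end to z = 200 mm whose flat (3 mm deep, 13 mm wide) faces +x.
- dripper_arm: Loose steel arm, 0.3 kg. Its collar (34 mm wide, 36 mm high, bore 1.4 mm wider than the post) sits on the shoulder and turns freely. Origin at the collar's underside on its axis, z up; bar and ring lie to -x, the clamp screw to +x. In the right place its axes agree with the stand's; it starts turned 0.7 to 1.4 rad from there, counter-clockwise from above.
- clamp_screw: Clamp screw through the collar's +x side; a plastic pad on its inner end bears on the post. Origin where the lever crosses its axis: x = 40 mm, z = 18 mm in the arm's frame; x points outward along the screw. It goes in 9 mm per rad as the lever goes down, so an unturned arm would be clamped on the round part of the post.
- clamp_lever: Lever (7 mm rod) on the screw, to the arm's +y side. Origin on the screw axis, x outward, y along the rod to the ball. Starts 0.7 to 0.8 rad above level. Pressed down, it runs with steady drag (5.5 N square to the rod at the ball), then stiffens when the pad meets the flat, after 0.45 to 1.1 rad (pad wear, unseen; 0.3 rad sooner on the round). Tight: 13 to 16 N. It stays where left.
- lever_ball (a point): Centre of the 18 mm black ball at the lever's end, 55 mm from the screw's axis.
- ring_center (a point): Centre of the arm's wire ring (radius 36 mm, wire 6 mm thick), 98 mm from the post axis.
- bar_grip (a point): Point at mid-height of the arm's bar, 40 mm from the post axis, 18 mm above the collar's underside: a good place to pinch from above. The bar is 8 mm wide, 14 mm high and runs from 17 to 62 mm from the axis.
- drip_center (a point): Centre of the round drip plate (90 mm) on the stand's base, 98 mm from the post axis on its -x side, 21.5 mm above the worktop.
- tumbler: Glass tumbler, 80 mm wide, 91 mm high, standing on the drip plate; origin at the centre of its underside.
- dripper: White ceramic dripper cone with a handle, 116 mm wide, 85 mm high, on the worktop at the left; origin at the centre of its underside.
- egg_timer: Round beige egg timer, 60 mm wide, 48 mm high, on the worktop left of the stand; origin at the centre of its underside.
- espresso_cup: Small white cup, 62 mm wide, 51 mm high, behind the stand at the right; origin at the centre of its underside.
- teaspoon: Steel teaspoon, 130 x 26 x 11 mm, lying near the front edge of the worktop at the far left; origin at the centre of its underside.

How it is judged:
By the outcome, as a careful person would: the job done as asked, in the order asked, and still so for the second after the job is handed in, with the robot touching nothing.
It also fails if it takes over 58 s, if anything falls off the work surface, if the arm or the gripper's body presses on something with over 40 N, if the wrist force passes 120 N, or if a joint passes its speed limit or range.

## Robot

A 7-joint arm with a two-finger parallel gripper is mounted at the origin on a cart in front of the work surface, level with it; the furniture and walls round the work are solid. World frame = base frame: x ahead of the robot, y to its left, z up, the work surface at z = 0. Lengths are in m, angles in degrees, forces in N, time in s.
With the tool pointing down it reaches from about 0.4 to 0.85 m from the base axis. Payload 4.5 kg.
Tool frame: the origin (TCP) lies on the mounting face of the last link; the fingertips stand 166 mm ahead of it and the grasp point (between the pads) lies 147 mm ahead of it; z points along the fingers, y is the line along which they close (so a half turn about z gives the same grasp; the last joint's range is limited). The gripper opens to 88 mm and grips with 3 to 60 N. Pads are 18 mm wide; open, the fingers measure 123 mm over their backs; the gripper's body (75 mm by 187 mm) begins 45 mm behind the grasp point.
Start: joints at [-70.256, 39.483, -11.15, 89.685, 9.013, 51.709, -12.324], TCP at [0.191, 0.595, 0.405] pointing down, gripper open.
Joint ranges: [-172.22, 172.22], [-26.19, 119.32], [-84.43, 86.54], [7.71, 146.69], [-57.33, 237.33], [2.42, 119.75], [-152.13, 152.13]. Speed limits (degrees/s): [147.25, 147.25, 180, 180, 180, 180, 180].

## Interface

Orientations are given as [roll, pitch, yaw] about the fixed x, y, z axes, in that order (R = Rz(yaw) Ry(pitch) Rx(roll)).
In Python, from workcell import * gives the robot as it stands. The module is installed in compiled form; this text tells all that it offers. Calls block until the motion is done:
- move_to(position, orientation): joint-space move of the TCP to a pose.
- move_l(position, attitude=None, vel=0.15): straight line of the TCP; attitude=None keeps the orientation; vel is the mean speed in m/s.
- movej(angles): joint-space move.
- move_gripper(opening, f_grip=None): opening from 0.0 (shut) to 1.0 (fully open); f_grip is the grip in N (None keeps the last); returns when the fingers have stopped.
- pause(seconds).
- ik(position, orientation): joint angles nearest the present ones, or None.
- observe(): the state.
- read_camera(name): name is "scene" or "top" or "wrist"; returns a dict with "color" (384x512x3 uint8, red, green, blue), "fx", "fy", "cx", "cy" (pixels), "distortion" ([k1, k2, p1, p2, k3] as OpenCV has them; the pictures are not rectified), "xyz" and "rotation" of the camera in the world. Camera axes: x right, y down, z forward; pixel columns grow to the right and rows downward; lengths in m; the calibration is good to about 2 mm. A picture is of the moment at which its call begins. There is no depth.
A pose or a line that the arm cannot do raises MotionError and nothing moves.
- sign_off(): hands the job in; it is judged then, once.
Trained networks look in a picture, given as the dict that the camera call returned (one of the last four; its "shot" number tells which), for a name from the list of things; names that differ only in an ending like _2 or _b are one class to them, and where a whole thing is asked for, a point or a joint stands for the part that bears it (a point fixed in the world has none). Each returns a list of dicts, best first, with "conf" (0 to 1); they miss things now and then, are a little off and sometimes report something else, mostly with a low value. They report only what shows in the picture. A call takes as long as a camera call.
- silhouettes(picture, target): "pixels" (384x512 bool, what is visible of it) and "uv" ([column, row] in pixels, amid what is visible of it).
The state is a dict: "clock": time; "joint_pos": joint angles; "qd": joint speeds; "joint_torque": joint torques, N m; "tool_pos": TCP position; "tcp_rot": TCP orientation; "ft_force": force on the tool from outside, world axes, zero at the start; "wrist_torque": the same for the moment, N m; "finger_gap": opening from 0.0 (shut) to 1.0 (fully open); "grasp_force": force on a finger pad.
Only numpy, scipy, OpenCV 4.12 (cv2) and the standard library are available. Lean on these libraries where they do the work, as an engineer would, in place of code of your own. Each camera call takes 0.05 s, during which the arm holds its last target. There are 200 camera calls.

## Working session

There is one attempt and no reset: what is moved stays moved. The work goes in short steps, each a Python script; the robot and the scene stay as the last script left them, time stands still between calls to the robot, and variables do not carry over. Pictures are saved under pics/ and viewed, at most 10 in all, crops included, and the job is handed in when it is done.

```bash
mkdir -p pics
python3 - <<'E'
from workcell import *
import cv2, numpy as np
ims=[]
for n in ["scene","top"]:
    p=read_camera(n); ims.append(p["color"]); print(n,p["xyz"],np.round(p["rotation"],3).tolist(),p["fx"],p["cx"],p["cy"],p["distortion"])
    for t in ["coffee_stand","dripper_arm","clamp_lever","lever_ball","ring_center","drip_center","tumbler","dripper","egg_timer","espresso_cup","clamp_screw"]:
        r=silhouettes(p,t)
        print(t,[(np.round(d["uv"]).tolist(),round(d["conf"],2),int(d["pixels"].sum())) for d in r[:2]])
for n,i in zip("st",ims): cv2.imwrite(f"pics/{n}1.png",cv2.resize(i[:,:,::-1],(768,576)))
s=observe(); print(s["clock"],s["tool_pos"],s["tcp_rot"],s["finger_gap"])
E
```

```text
scene [ 0.07369877 -0.54813922  0.61307554] [-120.464, 1.406, -37.589] 357.1041713223262 261.37376788001006 196.24528617433353 [-0.05398851  0.          0.          0.          0.        ]
coffee_stand [([282.0, 249.0], 0.72, 2337)]
dripper_arm [([290.0, 198.0], 0.86, 630), ([216.0, 199.0], 0.68, 1080)]
clamp_lever [([275.0, 179.0], 0.65, 98)]
lever_ball [([292.0, 200.0], 0.46, 526)]
ring_center []
drip_center [([281.0, 250.0], 0.66, 2115)]
tumbler [([257.0, 238.0], 0.7, 1198)]
dripper [([214.0, 199.0], 0.6, 1144)]
egg_timer [([294.0, 198.0], 0.71, 512), ([214.0, 230.0], 0.58, 330)]
espresso_cup [([359.0, 241.0], 0.83, 615)]
clamp_screw [([276.0, 180.0], 0.66, 72)]
top [0.38410082 0.08198011 0.983113  ] [-166.84, 0.341, -85.806] 382.0413204965754 258.4345539436427 190.62896892638793 [-0.0626588  0.         0.         0.         0.       ]
coffee_stand [([286.0, 214.0], 0.63, 2548)]
dripper_arm [([305.0, 192.0], 0.79, 682)]
clamp_lever [([272.0, 190.0], 0.59, 107)]
lever_ball [([273.0, 191.0], 0.48, 149)]
ring_center [([294.0, 188.0], 0.86, 565)]
drip_center [([288.0, 215.0], 0.67, 2437)]
tumbler [([282.0, 231.0], 0.8, 1002)]
dripper [([177.0, 211.0], 0.81, 1863)]
egg_timer [([214.0, 252.0], 0.85, 449)]
espresso_cup [([349.0, 157.0], 0.79, 508), ([290.0, 217.0], 0.52, 2465)]
clamp_screw [([274.0, 187.0], 0.45, 124)]
1.2 [0.19111172 0.5950839  0.40473417] [ 1.79995002e+02 -7.46994107e-04  1.62191687e+02] 1.001365188070934
```

View pics/s1.png

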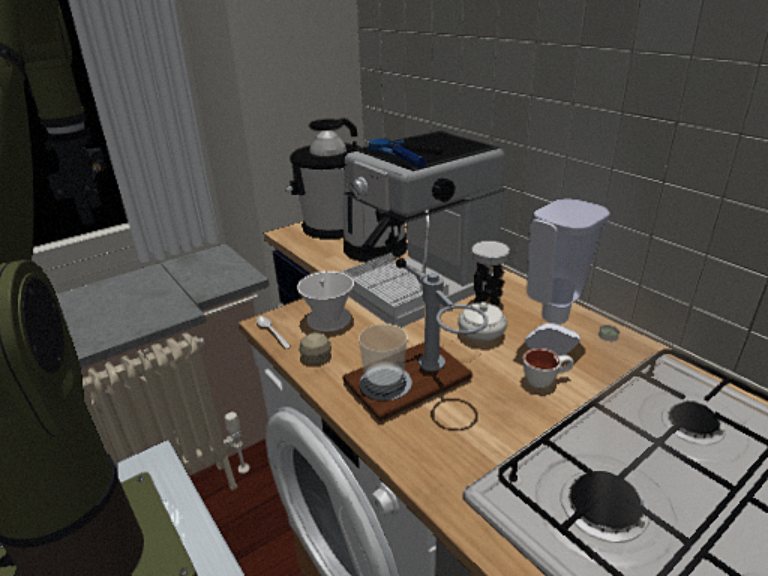

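View pics/t1.png

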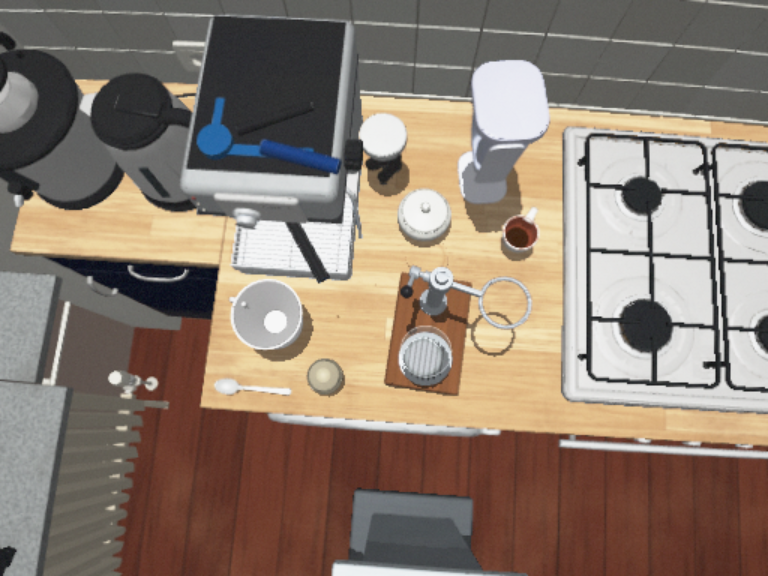

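Both pictures agree: the post top is at about (441,278) in the top view and the ring points right (505,303). The ball is at (406,291). The arm is swung toward the hob, about 80–90° from the plate. I'll zoom in for precise points.

Run:
```python
import cv2
from workcell import *
import pickle
P={n:read_camera(n) for n in ["scene","top"]}; pickle.dump(P,open("P.pkl","wb"))
c=P["top"]["color"][172:272,245:365,::-1]; cv2.imwrite("pics/tc.png",cv2.resize(c,None,fx=6,fy=6,interpolation=cv2.INTER_CUBIC))
c=P["scene"]["color"][165:285,220:340,::-1]; cv2.imwrite("pics/sc.png",cv2.resize(c,None,fx=5,fy=5,interpolation=cv2.INTER_CUBIC))
```

```text
(no output)
```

View pics/tc.png

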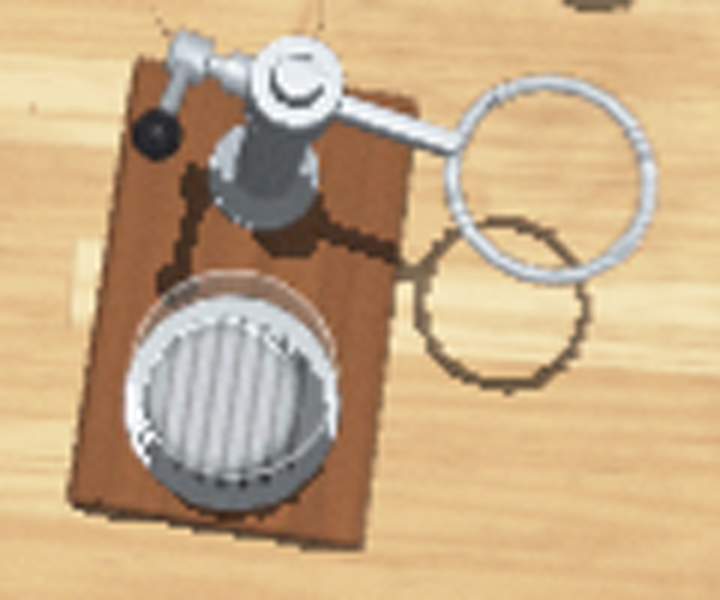

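View pics/sc.png

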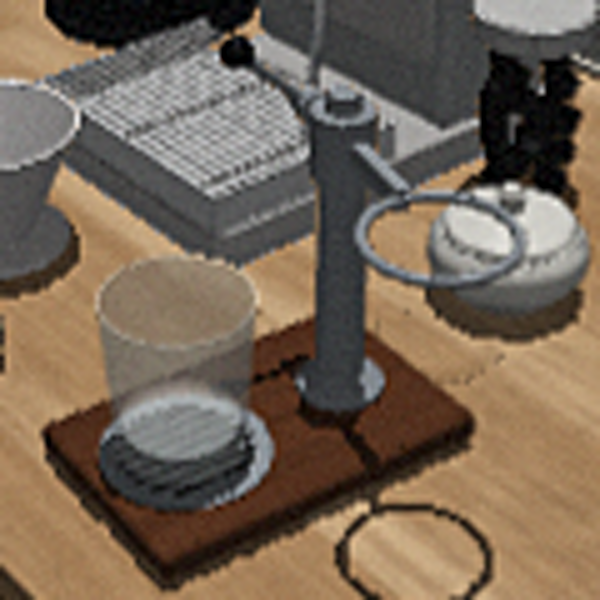

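Top crop: collar top (297,82), ring (551,179), ball (157,134), plate (232,403). Scene crop: collar top (343,110), ring (440,239), ball (236,51), plate (186,450). Next I'll fit the stand pose, arm angle and lever angle to these points.

```bash
cat > h.py <<'E'
import numpy as np, cv2
from scipy.spatial.transform import Rotation as R
def proj(p,X):
    Rc=R.from_euler("xyz",p["rotation"],degrees=True).as_matrix()
    K=np.array([[p["fx"],0,p["cx"]],[0,p["fy"],p["cy"]],[0,0,1]])
    r=cv2.Rodrigues(Rc.T)[0]
    return cv2.projectPoints(np.atleast_2d(X).astype(float),r,-Rc.T@np.array(p["xyz"]),K,np.array(p["distortion"]))[0][:,0]
def rz(a): return R.from_euler("z",a).as_matrix()
def pts(x,y,yaw,th,lev,rz_=.172):
    """stand pose, arm angle (rad, rel. stand), lever above level -> collar top, ring, ball, plate"""
    S=lambda v:np.array([x,y,0])+rz(yaw)@v
    A=lambda v:np.array([x,y,.154])+rz(yaw+th)@v
    return np.array([A(np.array([0,0,.036])),A(np.array([-.098,0,rz_-.154])),A(np.array([.04,.055*np.cos(lev),.018+.055*np.sin(lev)])),S(np.array([-.098,0,.0215]))])
E
cat > fit.py <<'E'
from h import *; import pickle
from scipy.optimize import least_squares
P=pickle.load(open("P.pkl","rb"))
t=np.array([[297,82],[551,179],[157,134],[232,403],[137,58],[418,97],[70,500]]);t=(t+.5)/6-.5+[245,172]
s=np.array([[343,110],[440,239],[236,51],[186,450],[310,320],[475,420],[45,432]]);s=(s+.5)/5-.5+[220,165]
def res(q):
    a=pts(*q[:5],q[6]); c=[np.array([q[0],q[1],.02])+rz(q[2])@np.array([q[5]+dx,dy,0]) for dx,dy in [(.0975,.0625),(.0975,-.0625),(-.0975,.0625)]]
    X=np.vstack([a,c])
    return np.concatenate([(proj(P["top"],X)-t).ravel(),(proj(P["scene"],X)-s).ravel()])
b=min((least_squares(res,[.6,0,y,1.2,.75,-.05,.172],loss="soft_l1") for y in(-.3,0,.3)),key=lambda r:r.cost)
print(b.cost,np.round(b.x,4)); print(np.round(b.fun.reshape(-1,2),1).tolist())
E
python3 fit.py
```

```text
11.13869115052299 [ 0.5855  0.025  -0.069   1.3828  0.7846 -0.053   0.1709]
[[0.0, 0.2], [-0.1, 0.3], [0.1, 0.3], [0.4, 0.3], [-0.6, 0.2], [0.3, 0.3], [-0.2, 1.5], [0.3, -0.6], [0.2, -0.1], [0.4, -0.0], [0.2, -0.1], [5.1, -3.7], [0.9, -1.5], [-1.3, -1.2]]
```

The fit is good: one mispicked corner, the rest within about 1.5 px. Stand at (0.5855, 0.025), yaw −0.069 rad, arm +1.383 rad, lever +0.785 rad. Now I'll check IK options and how close the espresso machine is.

Run:
```python
from h import *; import pickle
from workcell import *
P=pickle.load(open("P.pkl","rb")); p=P["top"]
Rc=R.from_euler("xyz",p["rotation"],degrees=True).as_matrix()
K=np.array([[p["fx"],0,p["cx"]],[0,p["fy"],p["cy"]],[0,0,1]])
for nm,uv in [("head",(342,190)),("handle",(322,280)),("knob",(360,152))]:
    n=cv2.undistortPoints(np.array([[uv]],float)/1.5,K,np.array(p["distortion"]))[0,0]
    d=Rc@[n[0],n[1],1]
    for z in np.arange(.1,.45,.05):
        X=np.array(p["xyz"])+d*(z-p["xyz"][2])/d[2]; print(nm,X.round(3),(proj(P["scene"],X)[0]*1.5).round())
for y0 in (75.3,-104.7):
    print([ (q:=ik([.5855+.04*np.cos(np.radians(y0+180+f*-79.2)) if y0>0 else .5855+.04*np.cos(np.radians(y0+f*-79.2)), .025+(.04*np.sin(np.radians(y0+180+f*-79.2)) if y0>0 else .04*np.sin(np.radians(y0-79.2*f))),.321],[180,0,y0-79.2*f])) is not None and np.round(q).tolist() for f in (0,.5,1)])
for yaw in range(-180,180,30):
    q=ik([.63,.08,.36],[180,0,yaw]); print(yaw,q is not None and np.round(q).tolist())
```

```text
head [0.747 0.189 0.1  ] [438. 264.]
head [0.726 0.183 0.15 ] [433. 246.]
head [0.706 0.177 0.2  ] [427. 226.]
head [0.685 0.171 0.25 ] [421. 205.]
head [0.664 0.165 0.3  ] [415. 182.]
head [0.644 0.159 0.35 ] [408. 158.]
head [0.623 0.153 0.4  ] [400. 131.]
handle [0.592 0.207 0.1  ] [373. 284.]
handle [0.58 0.2  0.15] [369. 264.]
handle [0.568 0.193 0.2  ] [365. 243.]
handle [0.557 0.186 0.25 ] [360. 220.]
handle [0.545 0.179 0.3  ] [355. 196.]
handle [0.533 0.172 0.35 ] [350. 169.]
handle [0.521 0.165 0.4  ] [344. 141.]
knob [0.817 0.166 0.1  ] [470. 258.]
knob [0.792 0.161 0.15 ] [465. 240.]
knob [0.768 0.156 0.2  ] [458. 221.]
knob [0.743 0.151 0.25 ] [452. 201.]
knob [0.719 0.147 0.3  ] [444. 179.]
knob [0.694 0.142 0.35 ] [436. 154.]
knob [0.67  0.137 0.4  ] [428. 128.]
[[-6.0, 42.0, 4.0, 103.0, -5.0, 35.0, -13.0], [-13.0, 42.0, 14.0, 108.0, -18.0, 33.0, -42.0], [-23.0, 43.0, 26.0, 109.0, -32.0, 35.0, -70.0]]
[[20.0, 48.0, -42.0, 102.0, 42.0, 48.0, 123.0], [13.0, 44.0, -31.0, 106.0, 34.0, 40.0, 88.0], [5.0, 41.0, -20.0, 108.0, 24.0, 35.0, 55.0]]
-180 [-0.0, 44.0, -21.0, 90.0, 19.0, 49.0, 62.0]
-150 [4.0, 45.0, -29.0, 90.0, 26.0, 52.0, 86.0]
-120 [8.0, 47.0, -37.0, 90.0, 33.0, 55.0, 110.0]
-90 [12.0, 49.0, -45.0, 89.0, 39.0, 58.0, 135.0]
-60 [-39.0, 58.0, 62.0, 92.0, -56.0, 65.0, -113.0]
-30 [-39.0, 58.0, 62.0, 92.0, -56.0, 65.0, -83.0]
0 [-26.0, 46.0, 28.0, 92.0, -27.0, 49.0, -77.0]
30 [-21.0, 44.0, 18.0, 91.0, -17.0, 47.0, -56.0]
60 [-17.0, 44.0, 10.0, 91.0, -10.0, 46.0, -33.0]
90 [-13.0, 43.0, 2.0, 91.0, -2.0, 46.0, -9.0]
120 [-8.0, 43.0, -5.0, 91.0, 5.0, 47.0, 14.0]
150 [-4.0, 43.0, -13.0, 90.0, 12.0, 48.0, 38.0]
```

```bash
cat >> h.py <<'E'
C=np.array([.5855,.025]); YAW=-.069
def gp(th,z,r=.040):
    a=YAW+th; return [C[0]-r*np.cos(a),C[1]-r*np.sin(a),z],[180,0,float(np.degrees(a))]
E
python3 - <<'E'
from h import *; from workcell import *
th0=1.383
move_gripper(.55)
move_to([.42,.12,.42],[180,0,120])
p,o=gp(th0,.42); move_to(p,o)
print(observe()["clock"]); f0=observe()["ft_force"]
p,o=gp(th0,.321); move_l(p,o,vel=.08)
print(observe()["ft_force"]-f0)
move_gripper(0,15)
s=observe(); print(s["clock"],s["finger_gap"]*88,s["grasp_force"],s["ft_force"]-f0)
for k in range(1,11):
    p,o=gp(th0*(1-k/10),.321); move_l(p,o,vel=.04)
    if k%3==1: s=observe(); print(s["clock"],np.round(s["ft_force"]-f0,1),np.round(s["wrist_torque"],2))
s=observe(); print(s["clock"],s["finger_gap"]*88,np.round(s["ft_force"]-f0,1))
import pickle
P={n:read_camera(n) for n in ["scene","top"]}; pickle.dump(P,open("P2.pkl","wb"))
c=P["scene"]["color"][165:285,220:340,::-1]; cv2.imwrite("pics/sc2.png",cv2.resize(c,None,fx=5,fy=5,interpolation=cv2.INTER_CUBIC))
E
```

```text
4.7667
[-0.19573399 -1.25288224 -0.35656797]
6.8417 7.946641081253569 14.992563128471375 [-0.57327446 -0.35020915  1.80045894]
7.1333 [-0.5 -0.5  1.1] [-0.12  0.33 -0.  ]
8.0083 [-0.9 -0.2  0.8] [-0.05  0.39  0.02]
8.8833 [-1.2 -0.1  1.2] [0.15 0.43 0.03]
9.7583 [-0.7  1.6  0.6] [0.27 0.47 0.  ]
9.7583 7.868147766799252 [-0.7  1.6  0.6]
```

View pics/sc2.png

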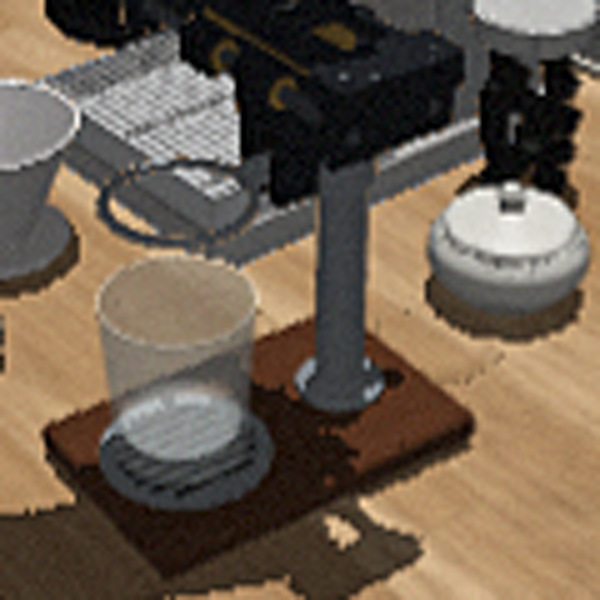

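The arm turned with low forces, and the ring now sits over the plate (scene crop about (180,200)). I'll release, back off and measure.

Run:
```python
from h import *; from workcell import *; import pickle
move_gripper(.5)
p,o=gp(0,.43); move_l(p,o,vel=.12)
move_gripper(0)
move_to([.36,-.22,.45],[180,0,60]); pause(.2)
print(observe()["clock"])
P={n:read_camera(n) for n in ["scene","top"]}; pickle.dump(P,open("P3.pkl","wb"))
c=P["top"]["color"][172:272,245:325,::-1]; d=P["scene"]["color"][165:265,230:310,::-1]
cv2.imwrite("pics/c3.png",cv2.resize(np.hstack([c,d]),None,fx=5,fy=5,interpolation=cv2.INTER_CUBIC))
```

```text
13.8167
```

View pics/c3.png

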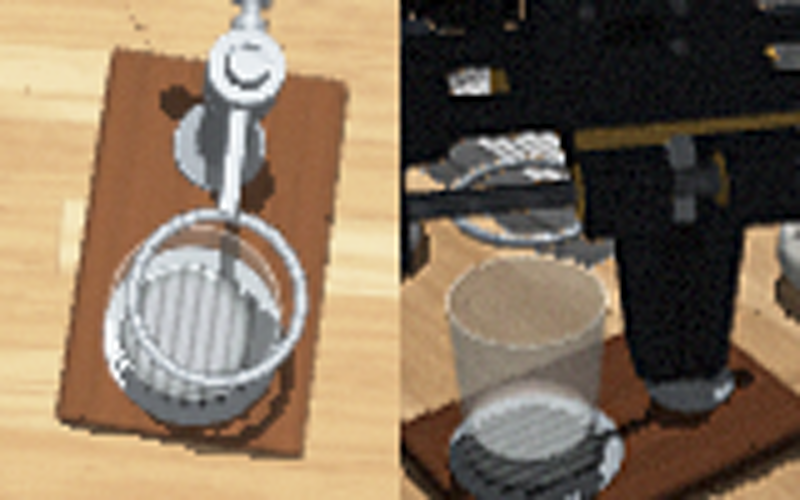

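Left half (top view): ring centre at (218,297.5), collar top at (247,68). The robot blocks the scene view. I'll compare these with the predicted positions at zero angle.

Run:
```python
from h import *; import pickle
P=pickle.load(open("P3.pkl","rb"))["top"]
o=(np.array([[247,68],[218,297.5]])+.5)/5-.5+[245,172]
for th in (-.04,-.02,0,.02,.04): print(th,(proj(P,pts(.5855,.025,-.069,th,.785,.1709)[:2])-o).round(2).tolist())
```

```text
-0.04 [[0.1, 0.26], [-2.25, 0.43]]
-0.02 [[0.1, 0.26], [-1.35, 0.58]]
0 [[0.1, 0.26], [-0.43, 0.72]]
0.02 [[0.1, 0.26], [0.48, 0.84]]
0.04 [[0.1, 0.26], [1.39, 0.94]]
```

The arm angle is about +0.01 ± 0.01 rad, so it is in place. Next I'll press the lever along its arc while monitoring the force.

```bash
cat > press.py <<'E'
from h import *; from workcell import *
def bp(l,gap=0):
    b=pts(*C,YAW,0,l)[2]; return (b+[0,0,.009+.166+gap]).tolist(),[180,0,86.0]
def tang(f,l): 
    t=rz(YAW)@np.array([0,np.sin(l),-np.cos(l)]); return -float(np.dot(f,t))
def press(l,f0,step,stop,lmin,tmax=45):
    F=0
    while l>lmin:
        l-=step; p,o=bp(l); move_l(p,o,vel=.02)
        s=observe(); f=s["ft_force"]-f0; F=tang(f,l)
        print(round(l,3),round(s["clock"],2),np.round(f,1),round(F,2))
        if F>stop or s["clock"]>tmax: break
    return l,F
E
python3 - <<'E'
from press import *; import json
l=.785
p,o=bp(l,.05); p[2]=.45; move_to(p,o); 
p,o=bp(l,.012); move_l(p,o,vel=.1); pause(.2)
f0=np.array(observe()["ft_force"]); json.dump(f0.tolist(),open("f0","w"))
print(observe()["clock"])
p,o=bp(l); p[2]+=.002; move_l(p,o,vel=.03)
l,F=press(l,f0,.03,7.5,.3)
json.dump(l,open("l","w"))
E
```

```text
16.2333
0.755 17.03 [0.9 0.  2.6] 1.8
0.725 17.28 [-0.8 -0.4  4.8] 3.9
0.695 17.53 [-0.5 -1.2  5.2] 4.77
0.665 17.78 [-0.8 -0.5  5. ] 4.29
0.635 18.03 [-0.  -0.7  5.9] 5.23
0.605 18.28 [-1.1 -0.5  6.1] 5.34
0.575 18.53 [-0.6  0.8  5.1] 3.92
0.545 18.78 [-1.1  0.1  5.2] 4.43
0.515 19.03 [-0.5 -0.1  6.1] 5.34
0.485 19.28 [-0.4  0.5  5.7] 4.82
0.455 19.53 [-1.1  1.1  5.6] 4.55
0.425 19.78 [-0.8  0.8  6.4] 5.53
0.395 20.03 [-0.5  0.4  5.9] 5.31
0.365 20.28 [-0.8  1.5  5.4] 4.51
0.335 20.53 [-0.5 -0.5  6.2] 6.01
0.305 20.78 [-0.7  1.3  4.9] 4.32
0.275 21.03 [-1.3  1.4  4.1] 3.63
```

The lever is running with steady drag of about 5 N. Continuing.

Run:
```python
from press import *; import json
f0=np.array(json.load(open("f0"))); l=json.load(open("l"))
l,F=press(l,f0,.025,7.5,-.6)
json.dump(l,open("l","w"))
```

```text
0.25 21.28 [0.5 1.4 5.2] 4.68
0.225 21.53 [-0.8  1.2  6.6] 6.17
0.2 21.78 [-0.2  1.4  5.1] 4.72
0.175 22.03 [-0.7  2.   7.1] 6.64
0.15 22.28 [-0.3  1.   5.6] 5.44
0.125 22.53 [-0.7  1.6  6.2] 6.01
0.1 22.78 [-0.4  1.7  7. ] 6.81
0.075 23.03 [-1.2  1.2  6. ] 5.89
0.05 23.28 [-0.   2.   5.3] 5.15
0.025 23.53 [-0.2  1.6  5.5] 5.44
-0.0 23.78 [0.1 2.3 5.1] 5.13
-0.025 24.03 [-1.2  2.2  5.2] 5.26
-0.05 24.28 [-0.2  2.6  5.3] 5.4
-0.075 24.53 [0.5 1.5 5.4] 5.48
-0.1 24.78 [0.5 2.6 5.7] 5.98
-0.125 25.03 [-0.3  2.1  5.4] 5.65
-0.15 25.28 [0.2 3.1 6.1] 6.48
-0.175 25.53 [0.  4.  7.1] 7.67
```

Contact begins at about −0.16 rad. Sideways force has grown a little, so before tightening I'll lift, check the arm's angle, then finish.

Run:
```python
from press import *; import json,pickle
l=json.load(open("l"))
p,o=bp(l,.0); p[2]=.45; move_l(p,o,vel=.3)
move_to([.36,-.22,.45],[180,0,60])
P={"top":read_camera("top")}; pickle.dump(P,open("P4.pkl","wb")); print(observe()["clock"])
g=lambda P:P["top"]["color"][172:272,245:325,::-1]
cv2.imwrite("pics/c4.png",cv2.resize(np.hstack([g(pickle.load(open("P3.pkl","rb"))),g(P)]),None,fx=5,fy=5,interpolation=cv2.INTER_CUBIC))
```

```text
27.5917
```

View pics/c4.png

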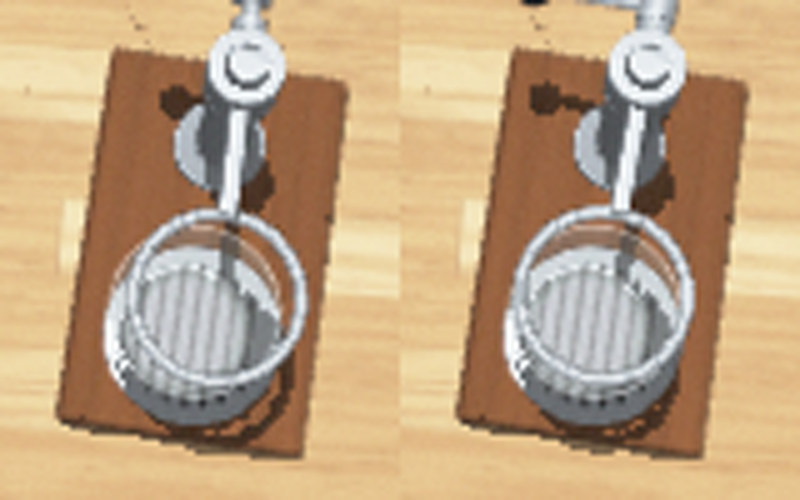

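The ring shifted left by about 3 px (centre 218 → 202.5), so the arm turned to about −0.058 rad. The cause is friction from the rotating ball top dragging on the fingertip. I'll re-pinch the bar and turn the arm back. For the final press I'll add the rolling offset so the tip does not drag.

Run:
```python
from press import *; import json,pickle
move_gripper(.4)
p,o=gp(-.058,.39); move_to(p,o)
f0=observe()["ft_force"]
p,o=gp(-.058,.321); move_l(p,o,vel=.12); move_gripper(0,20)
for th in (-.03,-.005):
    p,o=gp(th,.321); move_l(p,o,vel=.03)
s=observe(); print(s["clock"],np.round(s["ft_force"]-f0,1))
move_gripper(.4)
p,o=gp(-.005,.40); move_l(p,o,vel=.2); move_gripper(0)
move_to([.36,-.22,.45],[180,0,60])
P={"top":read_camera("top")}; pickle.dump(P,open("P5.pkl","wb")); print(observe()["clock"])
g=lambda P:P["top"]["color"][172:272,245:325,::-1]
cv2.imwrite("pics/c5.png",cv2.resize(np.hstack([g(pickle.load(open("P3.pkl","rb"))),g(P)]),None,fx=5,fy=5,interpolation=cv2.INTER_CUBIC))
```

```text
31.2833 [-0.1  1.9  3.7]
34.325
```

View pics/c5.png

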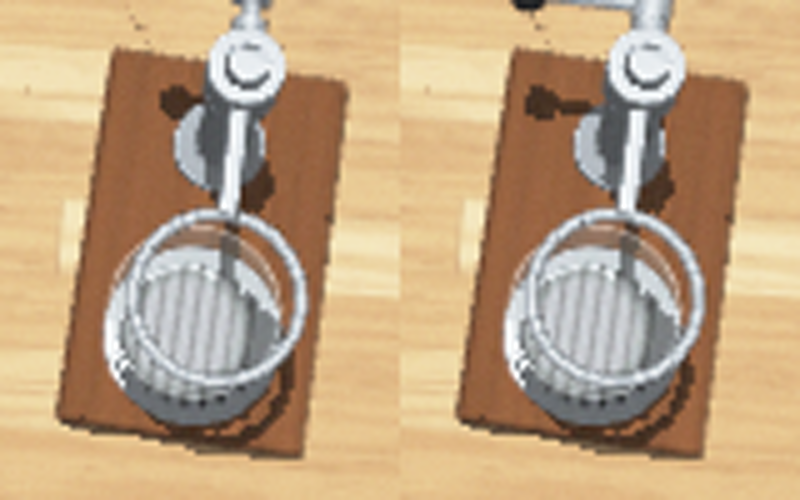

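The arm is back at about +0.008 rad (ring centre 217.5). Now the final press with the rolling offset.

Run:
```python
from press import *; import json
ey=rz(YAW)@np.array([0,1,0])
def bq(l,gap=0):
    p,o=bp(l,gap); return (np.array(p)+ey*.009*(-.22-l)).tolist(),o
def go(l,v):
    p,o=bq(l); move_l(p,o,vel=v)
l=-.11
p,o=bq(l,0); p[2]=.43; move_to(p,o)
p,o=bq(l,.012); move_l(p,o,vel=.15); pause(.1)
f0=np.mean([(pause(.02),observe()["ft_force"])[1] for _ in range(5)],axis=0)
go(l,.04); F=0
while l>-.6:
    l-=.02 if F<6.5 else .01; go(l,.02)
    f=np.mean([(pause(.01),observe()["ft_force"])[1] for _ in range(5)],axis=0)-f0; F=tang(f,l); c=observe()["clock"]
    print(round(l,3),round(c,2),np.round(f,1),round(F,2))
    if F>14.2 or c>52: break
json.dump(l,open("l","w"))
```

```text
-0.13 37.4 [ 0.2 -0.1  4.3] 4.22
-0.15 37.69 [0.1 0.2 4.8] 4.82
-0.17 37.98 [0.1 0.1 5.3] 5.26
-0.19 38.27 [0.2 0.  5. ] 4.95
-0.21 38.57 [-0.1  0.1  6. ] 5.84
-0.23 38.86 [-0.2 -0.   6.2] 6.0
-0.25 39.15 [-0.6 -0.2  7.4] 7.13
-0.26 39.44 [-1.  -0.2  8.2] 7.83
-0.27 39.73 [-1.   0.   8.5] 8.2
-0.28 40.02 [-1.  -0.4  8.9] 8.47
-0.29 40.32 [-1.2 -0.2  9.3] 8.77
-0.3 40.61 [-1.6 -0.   9.7] 9.25
-0.31 40.9 [-1.3 -0.2 10.4] 9.77
-0.32 41.19 [-1.3 -0.2 10.3] 9.73
-0.33 41.48 [-1.5 -0.3 11.1] 10.4
-0.34 41.77 [-1.8 -0.2 11.5] 10.72
-0.35 42.07 [-1.4 -0.1 12.3] 11.45
-0.36 42.36 [-2.2 -0.1 12. ] 11.11
-0.37 42.65 [-2.4 -0.7 12.7] 11.57
-0.38 42.94 [-2.2  0.1 12.8] 11.84
-0.39 43.23 [-2.4 -0.1 13.2] 12.13
-0.4 43.52 [-2.6 -0.2 14. ] 12.74
-0.41 43.82 [-2.5 -0.  15. ] 13.66
-0.42 44.11 [-2.4 -0.  15.2] 13.84
-0.43 44.4 [-2.9 -0.2 16.2] 14.52
```

The lever is tight at about 14.5 N with no sideways drag. Retreating to verify.

Run:
```python
from press import *; import pickle
p=list(observe()["tool_pos"]); p[2]=.45; move_l(p,vel=.25)
move_to([.36,-.22,.45],[180,0,60])
P={"top":read_camera("top")}; print(observe()["clock"])
g=lambda P:P["top"]["color"][172:272,245:325,::-1]
cv2.imwrite("pics/c6.png",cv2.resize(np.hstack([g(pickle.load(open("P3.pkl","rb"))),g(P)]),None,fx=5,fy=5,interpolation=cv2.INTER_CUBIC))
```

```text
46.575
```

View pics/c6.png

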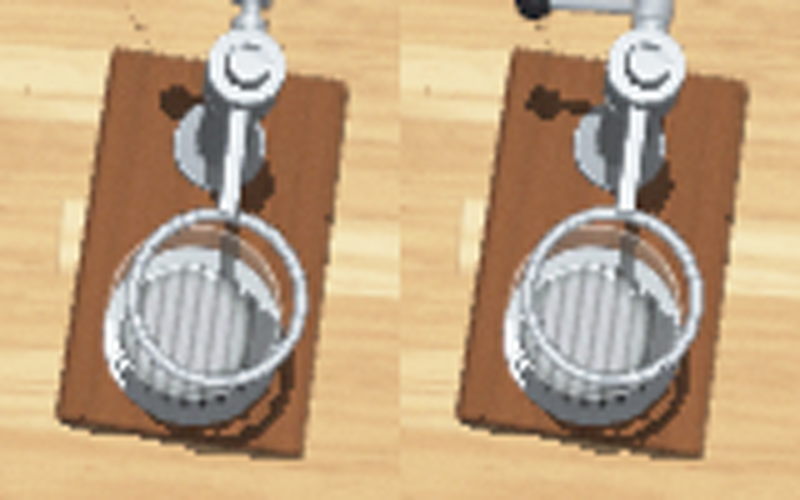

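The ring is centred at about (213,297), which puts the arm within about 0.01 rad of straight. The lever is down and nothing else has moved.

```bash
python3 -c "
from workcell import *
print(sign_off())"
```

```text
the job is handed in; nothing more can be done
None
```

The arm is back over the drip plate, within about 0.01 rad by the top camera, with the clamp lever pressed tight at about 14.5 N; the job was handed in at about 47 s.

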